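# Feel the gap of a brace joint with a taper blade

## Robot

A 6-joint arm with a two-finger parallel gripper is mounted at the origin on the work surface. World frame = base frame: x ahead of the robot, y to its left, z up, the work surface at z = 0. Lengths are in mm, angles in rad, forces in N, time in s.
With the tool pointing down it reaches from about 300 to 775 mm from the base axis. Payload 14.6 kg.
Tool frame: the origin (TCP) lies at the very end of the fingers, on their centre line; the grasp point (between the pads) lies 19 mm behind it (grip_point_offset is the distance from the TCP to the grasp point, in mm); z points along the fingers, y is the line along which they close (so a half turn about z gives the same grasp; the last joint's range is limited). The gripper opens to 94 mm and grips with 3 to 60 N. Pads are 16 mm wide; open, the fingers measure 119 mm over their backs; the gripper's body (75 mm by 177 mm) begins 78 mm behind the grasp point.
Start: joints at [1.04, 0.3, 1.521, -0, 1.321, -0.067], TCP at [246.038, 491.889, 205.446] pointing down, gripper open.
Joint ranges: [-3.03, 3.03], [-0.79, 2.21], [0.23, 2.52], [-1.04, 4.18], [0, 3.07], [-2.55, 2.55]. Speed limits (rad/s): [2.22, 2.22, 2.57, 3.14, 3.14, 3.14].

## Interface

Orientations are given as [roll, pitch, yaw] about the fixed x, y, z axes, in that order (R = Rz(yaw) Ry(pitch) Rx(roll)).
In Python, from cell import read_state, camera, camera_info, sign_off, grip_point_offset gives the robot as it stands.
- The arm moves only by the shell command python3 -m handwheel 'ROWS' [FORCE]. ROWS is text: rows parted by semicolons, each of 5 numbers parted by spaces: the shift along the world's x, y, z in units of 40 mm (1.0 is 40 mm), then the turn about the world's z in units of 5 degrees (1.0 is 5 degrees), then the closure, from 0 (fully open) to 1 (shut). In form: dx dy dz yaw gripper; .... A call has 1 to 12 rows; each row shifts and turns the commanded pose from where the row before left it; what a row does not reach is not made up. A row lasts 1/12 s, in which the tool goes at most 41.7 mm and 7.16 degrees, less where a joint would pass 70% of its speed; a pose out of reach is approached as far as the arm can. A call is refused whole if a number of a shift passes 1 or a number of a turn 1, either way. A call with a gripper value outside its range is refused whole. The fingers move at their own pace and stop on an object; FORCE is the grip in N (left out, the last holds). Time passes only in rows, so rows that do not move let the fingers close. It gives the time, the measured TCP pose, the force, the opening and the grip force at its end, in the units of the state.
- read_state(): the state, without advancing time (a new reading comes with each control period).
- camera(name): name is "scene" or "side" or "wrist"; returns (picture, depth): 480x640x3 uint8, red, green, blue; 480x640 float32, mm along the optical axis (not along the pixel's ray), 0 where there is no reading.
- camera_info(name): a dict with "intrinsics" (3x3 intrinsics, pixels), "world_from_camera" (4x4, takes a point from camera to world coordinates). Camera axes: x right, y down, z forward; pixel columns grow to the right and rows downward; lengths in mm; the calibration is good to about 2 mm. A picture is of the moment at which its call begins: read the wrist's pose just before it. camera_info takes no time and is no camera call; for the wrist camera it gives the pose at the moment of the call.
- sign_off(): hands the job in; it is judged then, once.
The state is a dict: "clock": time; "joints": joint angles; "qd": joint speeds; "effort": joint torques, N m; "eef_pos": TCP position; "eef_rot": TCP orientation; "wrist_force": force on the tool from outside, world axes, zero at the start; "moment": the same for the moment, N m; "finger_gap": finger opening in mm; "finger_force": force on a finger pad.
Only numpy, scipy, OpenCV 4.12 (cv2) and the standard library are available. Lean on these libraries where they do the work, as an engineer would, in place of code of your own. Each camera call takes 0.05 s, during which the arm holds its last target. There are 200 camera calls.

## Task

Check the clearance of the brace joint on the bench: take the taper feeler gauge with the purple handle out of the rack, hold it upright and slide its blade down between the two sprung steel plates of the green stand until both plates press on it and it drags snugly, without wedging the plates far apart. Finish while still holding the gauge there at that depth: do not let go or draw it back. Leave the blue gauge and the other things on the bench alone.

Things in the scene. Friction and masses are not known exactly. Their poses are not given: they have to be found in the camera images.
- gauge_grip (a point): centre of the purple handle of the loose taper gauge (about 100 g): upright block 30 (x) x 18 (y) x 50 mm tall; under it a dark flange 38 x 26 x 4 mm, then the steel blade pointing down. z up, y through the blade's thickness, x across its width. At first it stands upright in either slot of the rack, resting on its flange, axes parallel to the rack's
- blade_tip (a point): middle of the lower end of that gauge's blade, 99 mm straight below the handle's centre, same axes. The blade is 70 mm long, 20 mm wide (x) and tapers evenly: 2 mm thick at the tip, 13.2 mm at the flange (1.6 mm thicker for every 10 mm)
- spare_grip (a point): centre of the blue handle of another gauge (brass blade 10 mm thick) in the rack's other slot; same handle, flange and length; leave it alone
- rack: fixed pale wooden rack, 160 (x) x 75 (y) x 76 mm tall; origin at the centre of its underside, z up. Its top board, 12 mm thick, has two slots 25 mm (x) by 17 mm (y), 80 mm apart along x, in which the gauges hang; a blade must rise 70 mm to come clear
- stand: fixed green base of the joint stand, 95 (x) x 150 (y) x 15 mm; origin at the centre of its underside, z up. In its middle two upright steel plates face each other across a narrow gap that runs along x; springs press them towards each other along y; aluminium brackets up to 81 mm high stand near y = +58 and -58 mm
- left_throat (a point): on the steel plate on the stand's +y side: middle of the upper edge of its inner face (throat, 95 mm above the bench), axes as the stand's. Plates 60 mm along x, 6 mm thick; above the throat lips 7 mm high flare out at 40 deg and lead in. Below it the faces are upright, 80 mm deep. Gap at rest = distance between the two throats (4 to 6.5 mm, varies); its middle = their midpoint
- right_throat (a point): the same point on the plate on the stand's -y side
- plate_left (a joint): how far the +y plate has been pushed outward from rest (m, 0 at rest, at most 0.010). Its spring presses with 1.5 N at rest and 3 N more per mm. Snug but not wedged: about 0.5 to 2 mm, when both plates together resist the sliding blade with a few newtons
- plate_right (a joint): the same for the -y plate
- shell: loose bystander: white half-pipe splint shell 200 mm long, 45 mm tall; origin under its centre
- cuff: loose bystander: purple half-pipe cuff 160 mm long, 50 mm tall; origin under its centre
- tube: loose bystander: upright cardboard tube, 90 mm wide, 150 mm tall; origin under its centre
- marker: loose bystander: black and red marker 125 mm long, 15 mm thick, lying; origin under its middle
- mandrel: loose bystander: steel mandrel 185 mm long, 22 mm thick, lying; origin under its thick part
- brace: loose bystander: blue brace with black straps, 235 x 88 x 75 mm; origin under its middle
Things that resemble listed ones, but are neither listed nor needed, are in the scene too. Leave any turquoise look-alike of the part that bears gauge_grip alone.

How it is judged (in metres and radians):
On the way:
1. the purple gauge has been lifted clear of the rack in the fingers (height (world z) of blade_tip above 0.09 m and contact force between gauge and the fingers above 1 N), for 0.1 s.
At the end, for the whole second after the job is handed in: Purple gauge at rest in the fingers, upright within 8 deg, square to the gap within 11 deg, the whole blade width between the plates, tip 10 mm or more below the throat and clear of the base; each plate presses on it with over 1.6 N and is pushed out 0.2 to 3 mm (contact force between gauge and the fingers above 2 N and contact force between gauge and plate_left above 1.6 N and contact force between gauge and plate_right above 1.6 N and value of joint plate_left between 0.0002 and 0.003 m and value of joint plate_right between 0.0002 and 0.003 m and z of blade_tip in the frame of right_throat below -0.01 m and x of blade_tip in the frame of right_throat between -0.02 and 0.02 m and angle between blade_tip's own z axis and vertical below 0.14 rad and angle between the y axis of blade_tip and the y axis of stand, either way round below 0.2 rad and height (world z) of blade_tip above 0.02 m and linear speed of gauge below 0.01 m/s and contact force between gauge and rack below 0.05 N); the arm keeps its last pose, push and grip.
It fails at once if the blue gauge was pulled up or shifted (over 15 mm) (distance of spare_grip from where it was at the start of the episode above 0.015 m).
It fails at once if a plate was forced out by more than 6 mm (value of joint any of plate_left, plate_right above 0.006 m).
It fails at once if another thing on the bench was pushed aside (over 30 mm) (distance of any of shell, cuff, tube, marker, mandrel, brace from where it was at the start of the episode above 0.03 m).
It also fails if it takes over 48 s, if anything falls off the work surface, if the arm or the gripper's body presses on something with over 40 N, if the wrist force passes 120 N, or if a joint passes its speed limit or range.

## Working session

There is one attempt and no reset: what is moved stays moved. The work goes in short steps, Python scripts to look and compute and a shell command to move; the robot and the scene stay as the last step left them, time stands still between calls to the robot, and variables do not carry over. Pictures are saved under pics/ and viewed, at most 10 in all, crops included, and the job is handed in when it is done.

```bash
mkdir -p pics; cat > h.py <<'E'
import numpy as np,cv2
from cell import *
def snap(n):
    p,d=camera(n); ci=camera_info(n); return p,d,np.array(ci["intrinsics"]),np.array(ci["world_from_camera"])
def cloud(d,K,T):
    v,u=np.mgrid[:d.shape[0],:d.shape[1]]
    c=np.stack([(u-K[0,2])/K[0,0]*d,(v-K[1,2])/K[1,1]*d,d,np.ones_like(d)],-1)
    return (c@T.T)[...,:3]
E
python3 - <<'E'
from h import *
for n in("scene","side"):
    p,d,K,T=snap(n); np.savez(n,p=p,d=d,K=K,T=T); cv2.imwrite(f"pics/{n}.png",p[...,::-1])
    print(n,T.round(2).tolist(),K[0,0])
print(read_state())
E
```

```text
scene [[-0.06, 0.76, -0.65, 1278.39], [1.0, 0.04, -0.04, 74.36], [-0.01, -0.65, -0.76, 989.46], [0.0, 0.0, 0.0, 1.0]] 477.7837273667284
side [[0.73, -0.39, 0.57, -205.96], [-0.69, -0.39, 0.61, -837.98], [-0.01, -0.84, -0.55, 856.23], [0.0, 0.0, 0.0, 1.0]] 608.6082437733506
{'clock': 0.1, 'joints': array([ 1.04039032e+00,  3.00388309e-01,  1.52151423e+00, -6.15418947e-06,
        1.32070942e+00, -6.65909235e-02]), 'qd': array([ 2.01500094e-04, -2.91561410e-03, -2.41438206e-03, -1.87205562e-03,
        1.78679283e-05, -7.28708667e-05]), 'effort': array([ 1.00490135e-03, -5.32636678e+01, -3.53284228e+01,  7.09594740e-02,
        2.34415079e-02, -1.11057741e-04]), 'eef_pos': array([245.92962611, 491.68961017, 204.96002474]), 'eef_rot': array([-3.14057521e+00, -6.18783766e-05,  2.67777907e+00]), 'wrist_force': array([-0.8994431 ,  0.27601031, -0.64480373]), 'moment': array([0.0221057 , 0.03899574, 0.0126172 ]), 'finger_force': 0.0, 'finger_gap': 93.85412450990641}
```

View pics/scene.png

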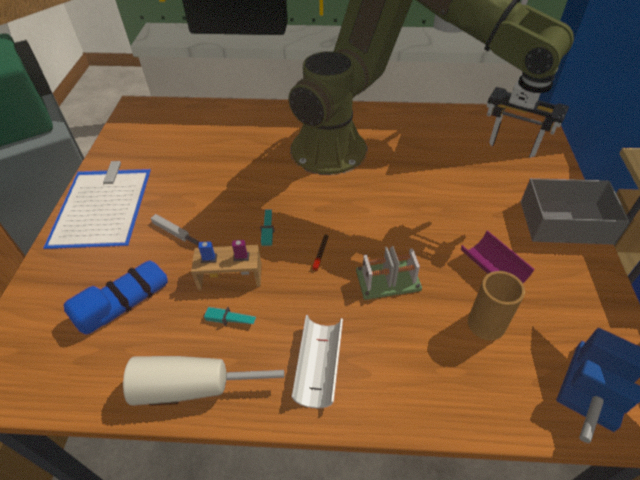

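View pics/side.png

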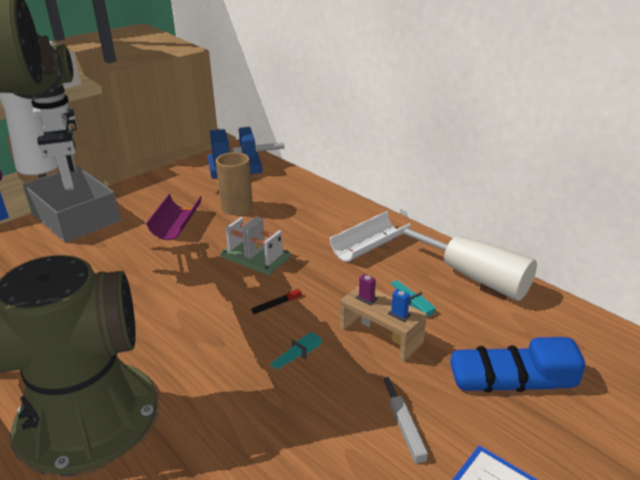

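The scene view shows the purple handle at (240,250) and the blue one at (207,252) in the rack, with the stand at (390,275). In the side view, purple is at (367,290), blue at (401,305) and the stand at (256,245). Candidates for the purple gauge:
- The upright purple block in the rack at (240,250). This fits the description.
- The cuff at (497,257), a half-pipe.
- The turquoise look-alikes at (267,225) and (228,318), lying down.

Next I measure and make a crop to confirm.

```bash
python3 - <<'E'
from h import *
def hsvm(p,lo,hi): return cv2.inRange(cv2.cvtColor(p,cv2.COLOR_RGB2HSV),lo,hi)>0
for n,(gp,st) in {"scene":((215,225,50,50),(350,235,80,75)),"side":((340,265,90,100),(210,205,95,75))}.items():
    z=np.load(n+".npz"); p,d=z["p"],z["d"]; W=cloud(d,z["K"],z["T"])
    def box(b):
        m=np.zeros(d.shape,bool); m[b[1]:b[1]+b[3],b[0]:b[0]+b[2]]=1; return m&(d>0)
    gb=(185,225,85,75) if n=="scene" else gp
    for c,lo,hi in(("purple",(135,80,30),(175,255,255)),("blue",(105,120,50),(128,255,255))):
        m=hsvm(p,lo,hi)&box(gb); P=W[m]; t=P[P[:,2]>P[:,2].max()-6]
        print(n,c,m.sum(),np.argwhere(m).mean(0).round(),"mean",P.mean(0).round(1),"top",t.mean(0).round(1),len(t))
    m=hsvm(p,(8,40,60),(25,255,255))&box(gb)&(W[...,2]>66)&(W[...,2]<86); P=W[m]
    print(" rack top",len(P),P[:,2].mean().round(1),cv2.minAreaRect(P[:,:2].astype(np.float32)))
    m=hsvm(p,(40,50,20),(85,255,255))&box(st)&(W[...,2]>5)&(W[...,2]<25); P=W[m]
    print(" base",len(P),P[:,2].mean().round(1),cv2.minAreaRect(P[:,:2].astype(np.float32)))
    m=box(st)&(W[...,2]>88)&(W[...,2]<120); P=W[m]
    print(" plates",len(P),P.mean(0).round(1),P[:,2].max().round(1),cv2.minAreaRect(P[:,:2].astype(np.float32)))
z=np.load("scene.npz")["p"]
a=cv2.resize(z[225:325,175:275],(400,400),interpolation=cv2.INTER_CUBIC); b=cv2.resize(z[230:310,350:430],(400,400),interpolation=cv2.INTER_CUBIC)
cv2.imwrite("pics/crop1.png",np.hstack([a,b])[...,::-1])
E
```

```text
scene purple 209 [249. 239.] mean [ 541.3 -184.3  110.1] top [ 537.5 -185.2  129.6] 54
scene blue 200 [251. 207.] mean [ 550.3 -262.8  110.1] top [ 546.6 -264.3  129.7] 46
 rack top 1256 75.3 ((540.4065551757812, -226.4208221435547), (80.02891540527344, 161.0867919921875), 6.657286643981934)
 base 596 14.6 ((538.3994750976562, 182.5627899169922), (92.1630630493164, 146.2284393310547), 15.333939552307129)
 plates 169 [536.2 185.   97.3] 106.7 ((534.1463012695312, 184.46636962890625), (63.30075454711914, 21.656251907348633), 12.12739086151123)
side purple 348 [288. 366.] mean [ 530.1 -192.2  109.3] top [ 532.  -191.1  131.1] 55
side blue 378 [304. 400.] mean [ 540.3 -271.4  108.1] top [ 540.9 -270.7  131.4] 57
 rack top 1628 76.4 ((540.9400634765625, -227.63040161132812), (82.90058898925781, 164.52171325683594), 6.488412380218506)
 base 662 14.4 ((528.2106323242188, 177.0042724609375), (92.62088012695312, 152.674560546875), 16.77659797668457)
 plates 207 [531.5 180.8  97.2] 106.4 ((533.3411254882812, 181.78292846679688), (64.39048767089844, 23.464691162109375), 13.653250694274902)
```

View pics/crop1.png

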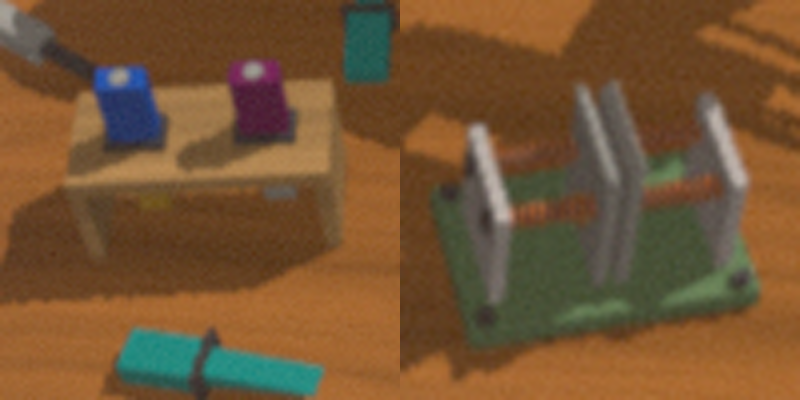

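The crop confirms it: an upright purple handle with a dark flange in the rack's right slot, blue in the left slot, and the turquoise pieces lying on the bench. The two plates sit in the middle of the stand. The handle is at about (536,-187), its thickness axis at about 6.6°, and the stand's x axis at about 14.5°. I'm moving above the handle.

```bash
python3 -m handwheel '.36 -.85 0 -.57 0;.36 -.85 0 -.57 0;.36 -.85 0 -.57 0;.36 -.85 0 -.57 0;.36 -.85 0 -.57 0;.36 -.85 0 -.57 0;.36 -.85 0 -.57 0;.36 -.85 0 -.57 0;.36 -.85 0 -.57 0;.36 -.85 0 -.57 0' 25; python3 -m handwheel '.36 -.85 0 -.57 0;.36 -.85 0 -.57 0;.36 -.85 0 -.57 0;.36 -.85 0 -.57 0;.36 -.85 0 -.57 0;.36 -.85 0 -.57 0;.36 -.85 0 -.57 0;.36 -.85 0 -.57 0;.36 -.85 0 -.57 0;.36 -.85 0 -.57 0;0 0 0 0 0;0 0 0 0 0'
python3 - <<'E'
from h import *
p,d,K,T=snap("wrist"); np.savez("w1",p=p,d=d,K=K,T=T); cv2.imwrite("pics/w1.png",p[...,::-1]); print(T.round(2).tolist())
s=read_state(); print(s["eef_pos"],np.degrees(s["eef_rot"]),s["clock"])
E
```

```text
clock: 0.93
eef_pos: [390.2, 150.1, 205.4]
eef_rot: [-3.142, 0.0, 2.178]
wrist_force: [1.0, -0.2, 0.4]
finger_gap: 94.0
finger_force: 0.0
clock: 1.93
eef_pos: [533.9, -189.3, 204.4]
eef_rot: [-3.14, -0.001, 1.681]
wrist_force: [-0.5, 1.7, 0.4]
finger_gap: 93.9
finger_force: 0.0
[[0.99, 0.11, 0.03, 524.05], [0.11, -0.95, -0.28, -105.34], [-0.0, 0.29, -0.96, 384.74], [0.0, 0.0, 0.0, 1.0]]
[ 533.73208021 -188.18838049  204.73604114] [-1.79934597e+02 -4.57867789e-02  9.64018306e+01] 1.9833
```

View pics/w1.png

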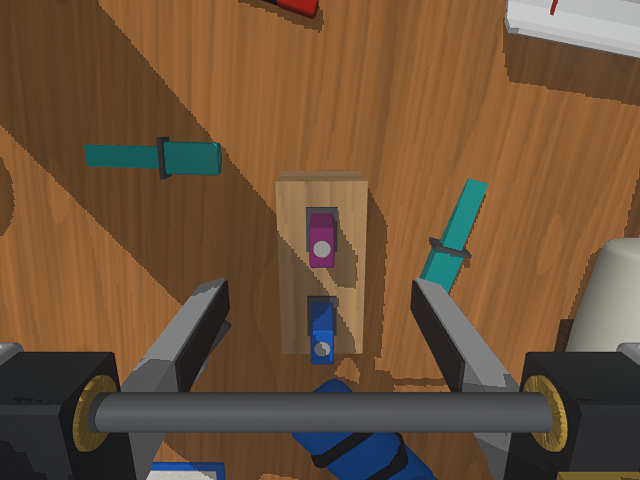

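The wrist view shows the purple handle at (321,240) with its white top dot at (321,249), centred between the fingers at columns 228 and 412 and square to the rack. I'll work out the exact offset.

```bash
python3 - <<'E'
from h import *
z=np.load("w1.npz");p,d,K,T=[z[k] for k in "pdKT"]; W=cloud(d,K,T)
h=cv2.cvtColor(p,cv2.COLOR_RGB2HSV); b=np.zeros(d.shape,bool); b[190:280,290:350]=1
m=b&(W[...,2]>124)&(W[...,2]<136); P=W[m]; print(P.mean(0),cv2.minAreaRect(P[:,:2].astype(np.float32)),np.median(P[:,2]))
E
```

```text
[ 534.123118   -186.31492008  130.90672868] ((534.3649291992188, -187.20045471191406), (18.010095596313477, 29.691003799438477), 6.0073418617248535) 131.05365564073296
```

```bash
python3 -m handwheel '.02 .03 -.7 0 0;0 0 -.7 0 0;0 0 -.7 0 0;0 0 -.5 0 0;0 0 -.32 0 0;0 0 0 0 0;0 0 0 0 1;0 0 0 0 1;0 0 0 0 1;0 0 0 0 1;0 0 0 0 1;0 0 0 0 1' 30; python3 -m handwheel '0 0 0 0 1;0 0 0 0 1;0 0 0 0 1;0 0 0 0 1'
```

```text
clock: 2.98
eef_pos: [535.0, -187.0, 89.1]
eef_rot: [3.141, 0.0, 1.683]
wrist_force: [-0.3, 0.2, -0.4]
finger_gap: 57.6
finger_force: 0.0
clock: 3.32
eef_pos: [534.8, -186.9, 88.6]
eef_rot: [-3.142, -0.0, 1.683]
wrist_force: [-0.0, -0.3, -0.0]
finger_gap: 30.6
finger_force: 0.0
```

Still closing. I'll let it finish, then lift.

```bash
python3 -m handwheel '0 0 0 0 1;0 0 0 0 1;0 0 0 0 1;0 0 0 0 1;0 0 0 0 1;0 0 0 0 1'; python3 -m handwheel '0 0 .1 0 1;0 0 .3 0 1;0 0 .5 0 1;0 0 .5 0 1;0 0 .6 0 1;0 0 .6 0 1;0 0 .6 0 1;0 0 .3 0 1;0 0 0 0 1;0 0 0 0 1'
```

```text
clock: 3.82
eef_pos: [534.8, -186.9, 88.6]
eef_rot: [3.142, 0.0, 1.683]
wrist_force: [-0.4, 1.0, 0.1]
finger_gap: 18.0
finger_force: 30.0
clock: 4.65
eef_pos: [534.8, -186.9, 229.3]
eef_rot: [3.141, 0.001, 1.683]
wrist_force: [-0.1, 0.7, -1.0]
finger_gap: 17.9
finger_force: 30.0
```

```bash
python3 -m handwheel '-.09 .52 0 -.96 1;-.09 .52 0 -.96 1;-.09 .52 0 -.96 1;-.09 .52 0 -.96 1;-.09 .52 0 -.96 1;-.09 .52 0 -.96 1;-.09 .52 0 -.96 1;-.09 .52 0 -.96 1;-.09 .52 0 -.96 1'; python3 -m handwheel '-.09 .52 0 -.96 1;-.09 .52 0 -.96 1;-.09 .52 0 -.96 1;-.09 .52 0 -.96 1;-.09 .52 0 -.96 1;-.09 .52 0 -.96 1;-.09 .52 0 -.96 1;-.09 .52 0 -.96 1;0 0 0 0 1;0 0 0 0 1;0 0 0 0 1'
python3 - <<'E'
from h import *
s=read_state()
p,d,K,T=snap("wrist"); np.savez("w2",p=p,d=d,K=K,T=T); cv2.imwrite("pics/w2.png",p[...,::-1])
print(s["eef_pos"],np.degrees(s["eef_rot"]),s["clock"],T.round(2).tolist())
E
```

```text
clock: 5.4
eef_pos: [501.6, 1.3, 227.4]
eef_rot: [-3.14, 0.001, 0.925]
wrist_force: [0.5, -1.0, -0.4]
finger_gap: 18.1
finger_force: 30.0
clock: 6.32
eef_pos: [473.5, 166.2, 227.9]
eef_rot: [3.141, 0.001, 0.261]
wrist_force: [0.1, 0.3, -0.5]
finger_gap: 17.7
finger_force: 30.0
[473.45332004 166.16474264 227.9416929 ] [1.79991551e+02 7.34201600e-02 1.49367088e+01] 6.3167 [[0.26, -0.93, -0.28, 553.98], [-0.97, -0.25, -0.07, 187.37], [0.0, 0.29, -0.96, 407.99], [0.0, 0.0, 0.0, 1.0]]
```

View pics/w2.png

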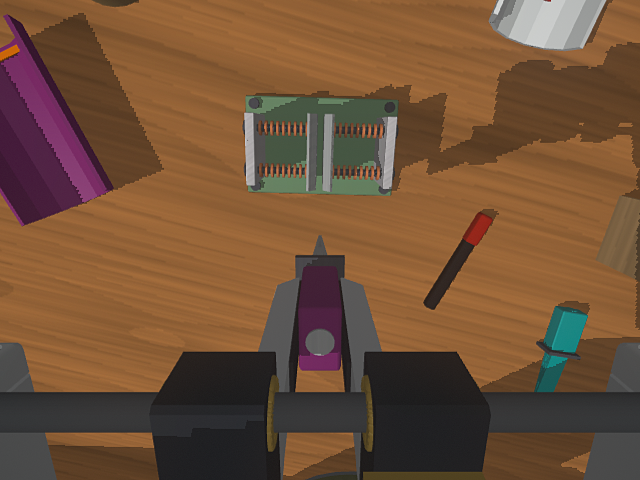

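The wrist view has the stand at (321,145), with plates at columns 312 and 328 and the blade tip at (320,240). The gap looks nearly parallel to the blade's axes. I'll measure the plates.

```bash
python3 - <<'E'
from h import *
z=np.load("w2.npz");p,d,K,T=[z[k] for k in "pdKT"]; W=cloud(d,K,T)
b=np.zeros(d.shape,bool); b[85:200,235:405]=1
m=(b&(W[...,2]>90)&(W[...,2]<110)).astype(np.uint8)
n,l,s,c=cv2.connectedComponentsWithStats(m)
R=[]
for i in range(1,n):
    if s[i,4]>60:
        P=W[l==i]; r=cv2.minAreaRect(P[:,:2].astype(np.float32)); R.append(r); print(s[i],r,P[:,2].min(),P[:,2].max())
P=W[m>0]; print("all",cv2.minAreaRect(P[:,:2].astype(np.float32)))
m=b&(W[...,2]>10)&(W[...,2]<20); P=W[m]; print("base",cv2.minAreaRect(P[:,:2].astype(np.float32)))
m=b&(W[...,2]>70)&(W[...,2]<86); P=W[m]; print("brackets",cv2.minAreaRect(P[:,:2].astype(np.float32)))
E
```

```text
[306 114  11  78 760] ((531.2871704101562, 188.20701599121094), (59.735633850097656, 7.6581597328186035), 13.18477725982666) 91.86890433367125 104.05442823251826
[322 114  13  78 767] ((534.6508178710938, 175.24267578125), (59.68008041381836, 7.756187915802002), 13.303112983703613) 90.30511737606264 104.51368895237016
all ((532.9593505859375, 181.71942138671875), (60.024147033691406, 21.061460494995117), 13.212120056152344)
base ((533.2492065429688, 181.0023956298828), (95.13817596435547, 150.15992736816406), 13.323108673095703)
brackets ((533.3491821289062, 181.7627716064453), (59.89885711669922, 133.40567016601562), 13.49703311920166)
```

```bash
python3 - <<'E'
from h import *
z=np.load("w2.npz");p,d,K,T=[z[k] for k in "pdKT"]; W=cloud(d,K,T)
a=np.radians(13.3); ex=np.array([np.cos(a),np.sin(a)]); ey=np.array([-ex[1],ex[0]])
h=cv2.cvtColor(p,cv2.COLOR_RGB2HSV)
pm=np.zeros(d.shape,bool); pm[255:375,290:350]=1
pur=pm&(h[...,0]>135)&(h[...,0]<175)&(h[...,1]>80)
P=W[pur]; zt=P[:,2].max(); print("ztop",np.percentile(P[:,2],[2,50,98]))
for nm,m in(("top",pm&(W[...,2]>np.percentile(P[:,2],98)-4)),("side",pur)):
    Q=W[m]; r=cv2.minAreaRect(Q[:,:2].astype(np.float32)); print(nm,r,"y span",np.percentile((Q[:,:2]-[473.45,166.16])@ey,[1,99]))
tm=np.zeros(d.shape,bool); tm[232:254,305:335]=1; m=tm&(W[...,2]>120); Q=W[m]
for lo in range(140,190,5):
    q=Q[(Q[:,2]>=lo)&(Q[:,2]<lo+5)]
    if len(q)>4: v=(q[:,:2]-[473.45,166.16]); print(lo,len(q),(v@ex).mean().round(2),np.ptp(v@ey).round(2),(v@ey).mean().round(2))
print("gap rel TCP",(np.array([533.0,181.7])-[473.45,166.16])@ex,(np.array([533.0,181.7])-[473.45,166.16])@ey)
E
```

```text
ztop [225.03546242 269.27502097 271.29566658]
top ((505.5350646972656, 171.15293884277344), (100.11518096923828, 23.920366287231445), 6.997809886932373) y span [-10.93974595  10.99569504]
side ((505.4420166015625, 173.52078247070312), (100.8052978515625, 18.946382522583008), 12.899292945861816) y span [-8.9804972   8.77733135]
145 6 7.47 2.13 -0.01
150 7 7.59 2.12 -0.06
155 14 7.6 3.48 0.09
160 21 6.75 4.72 0.08
165 12 7.68 4.67 -0.28
170 19 7.66 5.84 0.15
175 28 7.65 7.01 -0.05
180 34 7.58 8.07 0.05
185 17 7.67 8.0 -0.2
gap rel TCP 61.52777478977875 1.4237378334043223
```

```bash
python3 -m handwheel '.3 .08 0 -.33 1;.3 .08 0 0 1;.3 .08 0 0 1;.3 .08 0 0 1;.3 .07 0 0 1;0 0 0 0 1;0 0 -.3 0 1;0 0 -.3 0 1;0 0 -.3 0 1;0 0 0 0 1;0 0 0 0 1'
python3 - <<'E'
from h import *
s=read_state()
p,d,K,T=snap("wrist"); np.savez("w3",p=p,d=d,K=K,T=T); cv2.imwrite("pics/w3.png",cv2.resize(p[130:330,190:450],(780,600),interpolation=cv2.INTER_CUBIC)[...,::-1])
print(s["eef_pos"],np.degrees(s["eef_rot"]),s["wrist_force"])
W=cloud(d,K,T); a=np.radians(13.3); ex=np.array([np.cos(a),np.sin(a)]); ey=np.array([-ex[1],ex[0]])
X=(W[...,:2]-s["eef_pos"][:2])@ex; Y=(W[...,:2]-s["eef_pos"][:2])@ey
for lo in range(100,150,5):
    m=(W[...,2]>=lo)&(W[...,2]<lo+5)&(abs(Y)<12)&(abs(X)<45)
    for nm,mm in(("lips",m&(X>12)),("blade",m&(X<12))):
        if mm.sum()>5: print(lo,nm,mm.sum(),Y[mm].min().round(2),Y[mm].max().round(2),Y[mm].mean().round(2),X[mm].mean().round(1))
m=(W[...,2]>85)&(W[...,2]<108)&(abs(Y)<20)&(X>12)&(X<40)
print("lips all",np.sort(Y[m])[[0,-1]], "inner",Y[m&(Y<0)].max(),Y[m&(Y>0)].min(),X[m].min(),X[m].max())
E
```

```text
clock: 7.28
eef_pos: [533.3, 181.7, 192.6]
eef_rot: [3.142, 0.001, 0.23]
wrist_force: [0.5, -0.4, -0.7]
finger_gap: 18.1
finger_force: 30.0
[533.25601855 181.67903163 192.57777335] [1.79995660e+02 5.55135557e-02 1.31706534e+01] [ 0.53638952 -0.38831823 -0.71218138]
100 lips 319 -9.88 10.83 0.18 21.4
100 blade 365 -9.99 11.11 0.72 1.2
110 blade 6 -0.95 1.18 0.12 8.0
115 blade 7 -0.94 1.17 0.07 8.0
120 blade 13 -1.61 1.84 0.14 8.0
125 blade 22 -2.24 2.47 0.12 7.3
130 blade 14 -2.21 2.46 0.12 8.0
135 blade 19 -2.81 3.06 0.17 7.9
140 blade 26 -3.38 3.6 0.17 8.0
145 blade 30 -3.34 4.16 0.06 8.0
lips all [-9.87828368 10.83026249] inner -2.514780392172648 3.4393314845558804 12.022453827027219 30.535898263856975
```

View pics/w3.png

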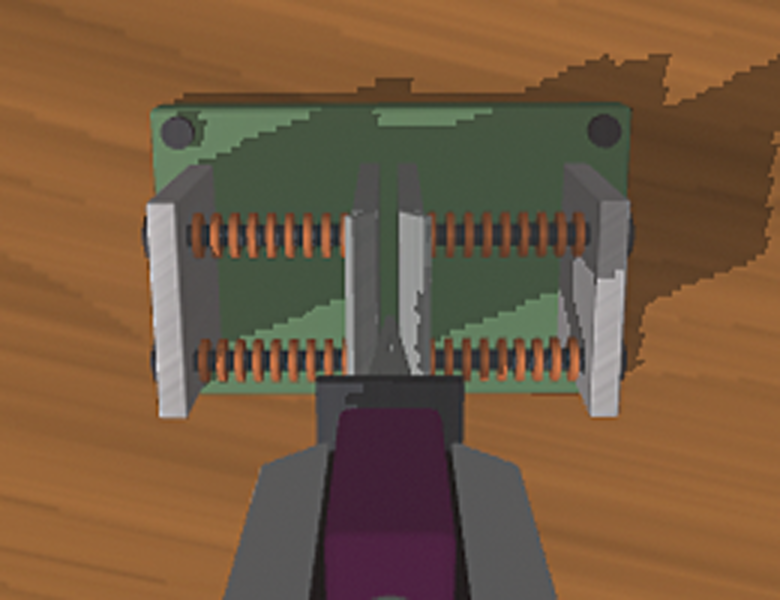

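The crop shows the blade tip hanging over the gap, centred to about 0.35 mm, with the blade square to the plates. I'm sliding down in stages and watching the wrist force.

```bash
f(){ python3 -c "
from cell import *
s=read_state();print(s['eef_pos'].round(2),s['wrist_force'].round(2),s['finger_force'])"; }
python3 -m handwheel '0 .01 -.15 0 1;0 0 -.15 0 1;0 0 -.15 0 1;0 0 -.15 0 1;0 0 0 0 1;0 0 0 0 1;0 0 0 0 1' >/dev/null; f
python3 -m handwheel '0 0 -.1 0 1;0 0 -.1 0 1;0 0 -.1 0 1;0 0 0 0 1;0 0 0 0 1;0 0 0 0 1'>/dev/null; f
python3 -m handwheel '0 0 -.06 0 1;0 0 -.06 0 1;0 0 -.06 0 1;0 0 0 0 1;0 0 0 0 1;0 0 0 0 1'>/dev/null;f
```

```text
[533.73 182.72 168.8 ] [-0.33 -0.29 -0.34] 29.99932050704956
[533.58 182.54 156.55] [ 0.01 -0.81 -0.61] 29.999168515205383
[533.62 182.62 149.21] [ 2.37 -2.34 -2.09] 29.999168515205383
```

```bash
cat > f.py <<'E'
from h import *
# each camera call lets 0.05 s pass, giving fresh readings
a=[]
for i in range(12): camera("side"); s=read_state(); a.append(np.r_[s["eef_pos"],s["wrist_force"],s["moment"]])
a=np.array(a);print(a.mean(0).round(2),"sd",a.std(0).round(2),s["clock"])
F=a.mean(0)[3:5];t=np.radians(13.3);print("Fx,Fy stand",F@[np.cos(t),np.sin(t)],F@[-np.sin(t),np.cos(t)],"Fz",a.mean(0)[5])
E
python3 f.py
```

```text
[ 5.3358e+02  1.8263e+02  1.4935e+02  1.2300e+00 -2.8600e+00 -2.9600e+00
 -7.3000e-01 -2.4000e-01  2.0000e-02] sd [0.02 0.02 0.05 0.55 0.4  0.47 0.08 0.06 0.03] 9.5167
Fx,Fy stand 0.540515684807654 -3.070036871816479 Fz -2.963398480606902
```

The sideways force of -3 N means the blade sits about 0.5 mm too far toward +y. I'll correct that and go a bit deeper.

```bash
python3 -m handwheel '0 -.013 0 0 1;0 0 -.05 0 1;0 0 -.05 0 1;0 0 0 0 1;0 0 0 0 1;0 0 0 0 1' >/dev/null; python3 f.py
python3 - <<'E'
from h import *
a=np.radians(13.3); ex=np.array([np.cos(a),np.sin(a)]); ey=np.array([-ex[1],ex[0]])
def meas(p,d,K,T):
    W=cloud(d,K,T)[...,:]; X=(W[...,:2]-[533,181.7])@ex; Y=(W[...,:2]-[533,181.7])@ey
    o=[]
    for r in range(100,480):
        m=(W[r,:,2]>98)&(W[r,:,2]<107)&(abs(Y[r])<16)&(X[r]>13)&(X[r]<28)
        y=np.sort(Y[r][m])
        if len(y)>6:
            g=np.argmax(np.diff(y)); o.append([y[0],y[g],y[g+1],y[-1]])
    return np.mean(o,0).round(2),len(o)
for f in("w2","w3"):
    z=np.load(f+".npz");print(f,meas(*[z[k] for k in "pdKT"]))
q=snap("wrist");np.savez("w4",p=q[0],d=q[1],K=q[2],T=q[3]);print("now",meas(*q))
E
```

```text
[ 5.3379e+02  1.8226e+02  1.4555e+02  2.9400e+00  8.0000e-01  1.0300e+00
  1.0000e-01 -5.8000e-01  1.0000e-02] sd [0.01 0.03 0.02 0.43 0.47 0.42 0.06 0.1  0.04] 10.6167
Fx,Fy stand 3.043110671522004 0.09991813330192377 Fz 1.034299190857482
w2 (array([-10.06,  -4.6 ,   4.94,  10.28]), 20)
w3 (array([-9.78, -4.2 ,  5.11, 10.58]), 21)
now (array([-10.43,  -5.11,   6.05,  10.91]), 24)
```

Now balanced, with the plates opened about 1 to 1.5 mm in total. I'm going 4 mm deeper for margin.

```bash
python3 -m handwheel '0 0 -.05 0 1;0 0 -.05 0 1;0 0 -.01 0 1;0 0 0 0 1;0 0 0 0 1;0 0 0 0 1' ; python3 f.py
python3 - <<'E'
from h import *
a=np.radians(13.3); ex=np.array([np.cos(a),np.sin(a)]); ey=np.array([-ex[1],ex[0]])
p,d,K,T=snap("wrist");W=cloud(d,K,T); X=(W[...,:2]-[533,181.7])@ex; Y=(W[...,:2]-[533,181.7])@ey
o=[]
for r in range(100,480):
    y=np.sort(Y[r][(W[r,:,2]>98)&(W[r,:,2]<107)&(abs(Y[r])<16)&(X[r]>13)&(X[r]<28)])
    if len(y)>6: g=np.argmax(np.diff(y)); o.append([y[0],y[g],y[g+1],y[-1]])
print(np.mean(o,0).round(2))
cv2.imwrite("pics/w5.png",cv2.resize(p[130:330,190:450],(780,600),interpolation=cv2.INTER_CUBIC)[...,::-1])
E
```

```text
clock: 11.17
eef_pos: [533.4, 182.1, 140.8]
eef_rot: [-3.142, 0.001, 0.23]
wrist_force: [0.7, 0.6, 1.8]
finger_gap: 17.5
finger_force: 30.0
[ 5.3342e+02  1.8213e+02  1.4083e+02 -8.0000e-01 -1.3000e-01  8.4000e-01
 -2.0000e-02  3.1000e-01  0.0000e+00] sd [0.02 0.01 0.02 0.84 0.38 0.97 0.04 0.1  0.03] 11.7667
Fx,Fy stand -0.8094042554031409 0.06266262204040064 Fz 0.8369900373079254
[-10.72  -5.51   6.17  11.23]
```

View pics/w5.png

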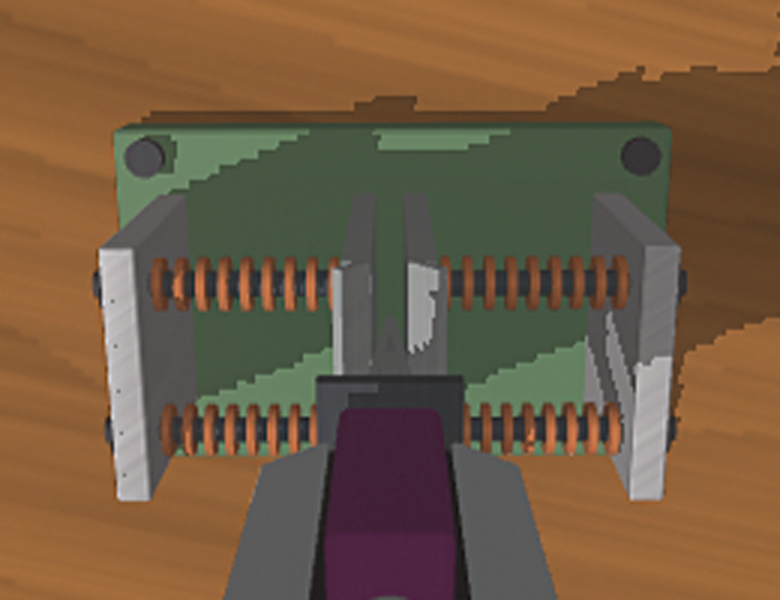

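The last crop shows the blade down between both plates, centred, with each plate pushed out about 0.8 mm and the sideways force balanced near zero. The flange hasn't moved relative to the fingers, so I'm handing in.

```bash
python3 -c "
from cell import *
print(sign_off())"
```

```text
the job is handed in; nothing more can be done
None
```

I handed the job in with the purple gauge still gripped upright between the plates, its tip about 37 mm below the throat by my estimate and each plate pushed out about 0.8 mm as measured by camera; the sign-off returned no verdict.

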